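# Move the finishing tins to the carrier in reverse order

### The arm

A 7-joint arm with a two-finger parallel gripper is mounted at the origin on the work surface. World frame = base frame: x ahead of the robot, y to its left, z up, the work surface at z = 0. Lengths are in m, angles in rad, forces in N, time in s.
With the tool pointing down it reaches from about 0.4 to 0.875 m from the base axis. Payload 19.3 kg.
Tool frame: the origin (TCP) lies on the mounting face of the last link; the fingertips stand 173 mm ahead of it and the grasp point (between the pads) lies 155 mm ahead of it; z points along the fingers, y is the line along which they close (so a half turn about z gives the same grasp; the last joint's range is limited). The gripper opens to 85 mm and grips with 20 to 120 N. Pads are 22 mm wide; open, the fingers measure 114 mm over their backs; the gripper's body (76 mm by 85 mm) begins 54 mm behind the grasp point. The pads swing forward as they close: fully open they stand 13 mm farther back than shut.
Start: joints at [1.193, 0.521, -0.036, 1.599, 0.021, 1.021, -0.113], TCP at [0.189, -0.596, 0.405] pointing down, gripper open.
Joint ranges: [-2.91, 2.91], [-0.3, 2.13], [-1.5, 1.42], [0.17, 2.43], [-1.26, 4.41], [0.16, 1.93], [-2.52, 2.52]. Speed limits (rad/s): [1.89, 1.89, 2.39, 2.39, 3.01, 3.01, 3.01].

### API

Orientations are given as [roll, pitch, yaw] about the fixed x, y, z axes, in that order (R = Rz(yaw) Ry(pitch) Rx(roll)).
In Python, from workcell import bot, vision gives the robot as it stands.
- The arm moves only by the shell command python3 -m creep 'ROWS' [FORCE]. ROWS is JSON, a list that holds one entry, the list of rows, each a list of 7 numbers: the opening, from -1 (shut) to 1 (fully open), then the shift along the tool's x, y, z in cm, then the turn, a rotation vector about the tool's x, y, z in rad. In form: [[[grip, tx, ty, tz, rx, ry, rz], ...]]. A call has 1 to 12 rows; each row shifts and turns the commanded pose from where the row before left it, along the tool's axes as they then stand; what a row does not reach is not made up. A row lasts 1/8 s, in which the tool goes at most 62.5 mm and 10.7 degrees, less where a joint would pass 70% of its speed; a pose out of reach is approached as far as the arm can. A call with a gripper value outside its range is refused whole. The fingers move at their own pace and stop on an object; FORCE is the grip in N (left out, the last holds). Time passes only in rows, so rows that do not move let the fingers close. It gives the time, the measured TCP pose, the force, the opening and the grip force at its end, in the units of the state.
- bot.observe(): the state, without advancing time (a new reading comes with each control period).
- vision.grab_frame(name): name is "scene" or "top" or "wrist"; returns a dict with "image" (420x560x3 uint8, blue, green, red), "depth" (420x560 float32, m along the optical axis (not along the pixel's ray), 0 where there is no reading), "fovy" (degrees; the focal length in pixels is half the picture's height over the tangent of half this angle, whatever the lens; pixels are square), "cx", "cy" (the principal point, pixels), "cam_to_world" (4x4, takes a point from camera to world coordinates); the wrist camera has in their place "tool_from_camera" (4x4, takes a point from camera to tool coordinates, whose origin is the TCP and whose axes are the flange's). Camera axes: x right, y down, z forward; pixel columns grow to the right and rows downward; lengths in m; the calibration is good to about 2 mm. A picture is of the moment at which its call begins: read the wrist's pose just before it.
- bot.job_done(): hands the job in; it is judged then, once.
The state is a dict: "clock": time; "qpos": joint angles; "qd": joint speeds; "joint_efforts": joint torques, N m; "position": TCP position; "tool_rot": TCP orientation; "force": force on the tool from outside, world axes, zero at the start; "moment": the same for the moment, N m; "grip_width": finger opening in m; "finger_force": force on a finger pad.
Only numpy, scipy, OpenCV 4.12 (cv2) and the standard library are available. Lean on these libraries where they do the work, as an engineer would, in place of code of your own. Each camera call takes 0.05 s, during which the arm holds its last target. There are 200 camera calls.

### The job

The four finishing tins stand on the grey bench rack in the order the coats went on. Move them into the four bays of the pale wooden carrier in reverse order: the tin at the rack's left end (as the robot sees it) goes into the carrier's right-end bay, the next one into the bay beside it, and so on. Keep every tin upright, set it down on the floor of its bay without dropping it, and let go of it.

Things in the scene. Friction and masses are not known exactly. Their poses are not given: they have to be found in the camera images.
- tin_red: Closed steel tin with a red sleeve and red lid, a plain upright cylinder 48 mm in diameter and 72 mm tall, about 0.2 kg; loose; origin at the centre of its underside, z up along its axis. At the start it stands centred on the red saucer.
- tin_yellow: Closed steel tin with a yellow sleeve and yellow lid, a plain upright cylinder 48 mm in diameter and 72 mm tall, about 0.2 kg; loose; origin at the centre of its underside, z up along its axis. At the start it stands centred on the yellow saucer.
- tin_blue: Closed steel tin with a blue sleeve and blue lid, a plain upright cylinder 48 mm in diameter and 72 mm tall, about 0.2 kg; loose; origin at the centre of its underside, z up along its axis. At the start it stands centred on the blue saucer.
- tin_green: Closed steel tin with a green sleeve and green lid, a plain upright cylinder 48 mm in diameter and 72 mm tall, about 0.2 kg; loose; origin at the centre of its underside, z up along its axis. At the start it stands centred on the green saucer.
- saucer_red: Flat red disc fixed on the bench rack, 64 mm in diameter, 4 mm thick, showing as a red ring round its tin; it stays behind and marks where the red tin stood. Origin at the centre of its underside, z up.
- saucer_yellow: Flat yellow disc fixed on the bench rack, 64 mm in diameter, 4 mm thick, showing as a yellow ring round its tin; it stays behind and marks where the yellow tin stood. Origin at the centre of its underside, z up.
- saucer_blue: Flat blue disc fixed on the bench rack, 64 mm in diameter, 4 mm thick, showing as a blue ring round its tin; it stays behind and marks where the blue tin stood. Origin at the centre of its underside, z up.
- saucer_green: Flat green disc fixed on the bench rack, 64 mm in diameter, 4 mm thick, showing as a green ring round its tin; it stays behind and marks where the green tin stood. Origin at the centre of its underside, z up.
- bench_rack: Rack the tins start on: fixed grey board 86 x 304 mm across the bench, 12 mm thick, dark end cheeks 26 mm high. Origin at the centre of its underside on the bench top; x roughly away from the robot, y along the row to the robot's left, z up. Saucers at y = +105, +35, -35, -105 mm, x = 0 (any colour order), undersides 12 mm up; tins' undersides 16 mm above the bench.
- carrier: Rack the tins go to: fixed pale wooden carrier 76 x 286 mm across the bench, nearer than the bench rack or beyond it. Four open bays 64 x 64 mm, centres at y = +105, +35, -35, -105 mm, x = 0; bay floor 8 mm above the bench, 6 mm walls up to 22 mm. Origin at the centre of its underside on the bench top; x roughly away from the robot, y along the row to the robot's left, z up.
Mind the look-alikes: they are no part of the job. Leave any black look-alike of the tin_blue alone.

How it is judged:
By the outcome, as a careful person would: the job done as asked, in the order asked, and still so for the second after the job is handed in, with the robot touching nothing.
It also fails if it takes over 96 s, if anything falls off the work surface, if the arm or the gripper's body presses on something with over 40 N, if the wrist force passes 120 N, or if a joint passes its speed limit or range.

## Working session

There is one attempt and no reset: what is moved stays moved. The work goes in short steps, Python scripts to look and compute and a shell command to move; the robot and the scene stay as the last step left them, time stands still between calls to the robot, and variables do not carry over. Pictures are saved under pics/ and viewed, at most 14 in all, crops included, and the job is handed in when it is done.

```bash
ls; mkdir -p pics
python3 - <<'E'
from workcell import bot, vision
import cv2,numpy as np
s=bot.observe(); print({k:np.round(v,3).tolist() for k,v in s.items()})
for n in("scene","top"):
    f=vision.grab_frame(n); cv2.imwrite(f"pics/{n}0.png",f["image"]); print(n,f["fovy"],f["cx"],f["cy"],np.round(f["cam_to_world"],3).tolist())
    np.savez(f"{n}0.npz",**f)
E
```

```text
pics
{'clock': 0.0, 'qpos': [1.193, 0.522, -0.036, 1.6, 0.021, 1.021, -0.113], 'qd': [0.001, 0.001, -0.0, -0.001, -0.001, 0.001, 0.001], 'joint_efforts': [0.001, -92.71, 1.981, -36.993, 0.018, 0.008, 0.0], 'position': [0.189, -0.595, 0.404], 'tool_rot': [-3.14, 0.0, 0.308], 'force': [-0.277, 0.557, 0.436], 'moment': [-0.07, 0.023, -0.023], 'finger_force': 0.0, 'grip_width': 0.085}
scene 57.45572186876177 285.62113349230395 209.66057360032752 [[0.735, 0.387, -0.557, 1.059], [0.678, -0.433, 0.593, -0.452], [-0.011, -0.814, -0.581, 0.514], [0.0, 0.0, 0.0, 1.0]]
top 51.7139871107104 274.439477807044 208.4498944233 [[-0.028, -0.994, 0.107, 0.525], [-0.999, 0.03, 0.017, 0.001], [-0.02, -0.106, -0.994, 0.775], [0.0, 0.0, 0.0, 1.0]]
```

View pics/top0.png

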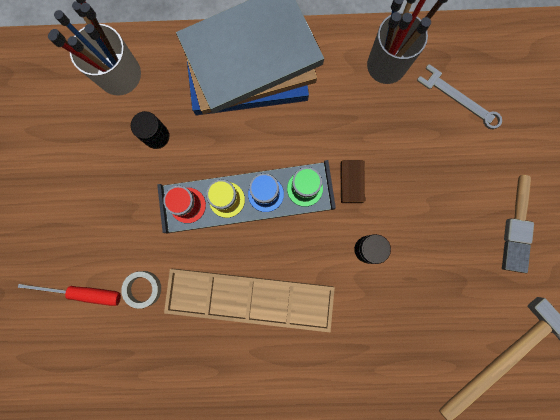

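View pics/scene0.png

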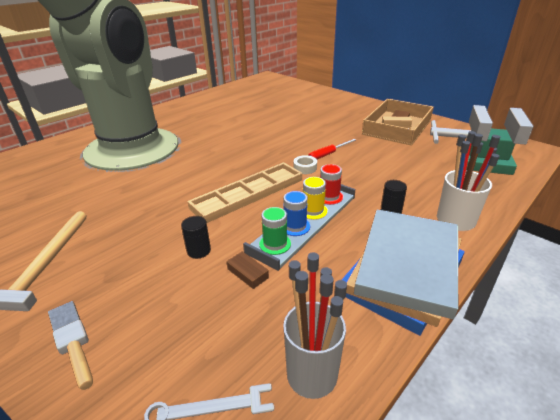

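```bash
cat > h.py <<'E'
import cv2,numpy as np
def rays(f):
    h,w=f["image"].shape[:2]; F=h/2/np.tan(np.radians(float(f["fovy"]))/2)
    u,v=np.meshgrid(np.arange(w),np.arange(h)); M=f["cam_to_world"]
    d=np.dstack([(u-f["cx"])/F,(v-f["cy"])/F,np.ones_like(u,float)])@M[:3,:3].T
    return M[:3,3],d
def cloud(f):
    o,d=rays(f); P=o+d*f["depth"][...,None]; P[f["depth"]<=0]=np.nan; return P
def plane(f,z):
    o,d=rays(f); return o+d*((z-o[2])/d[...,2])[...,None]
HUE=dict(red=0,yellow=28,blue=109,green=70)
def hue(f,c):
    H=cv2.cvtColor(f["image"],cv2.COLOR_BGR2HSV).astype(int)
    d=abs((H[...,0]-HUE[c]+90)%180-90)
    return (d<8)&(H[...,1]>150)&(H[...,2]>90)
E
python3 - <<'E'
from h import *
for n in("top","scene"):
    f=dict(np.load(n+"0.npz")); print(n,list(f)); P=cloud(f)
    print("table z",np.nanmedian(P[...,2]))
    roi=(P[...,0]>.3)&(P[...,0]<.7)&(abs(P[...,1])<.35)
    for c in HUE:
        m=hue(f,c)&roi
        t=m&(P[...,2]>.081); Q=P[t]; q=plane(f,.088)[t]
        (a,b),r=cv2.minEnclosingCircle(q[:,:2].astype(np.float32))
        s=m&(P[...,2]<.022); qs=plane(f,.016)[s][:,:2].astype(np.float32)
        k=max(cv2.findContours(s.astype(np.uint8),0,1)[0],key=cv2.contourArea)[:,0]
        (sa,sb),sr=cv2.minEnclosingCircle(plane(f,.016)[k[:,1],k[:,0]][:,:2].astype(np.float32))
        print(c,t.sum(),"lid",np.round([a,b,r,np.median(Q[:,2])],4),"mean",q.mean(0)[:2].round(4),"saucer",np.round([sa,sb,sr,np.median(P[s][:,2])],4))
    H=cv2.cvtColor(f["image"],cv2.COLOR_BGR2HSV)
    for z0,z1,zz in((.0155,.03,.022),(.004,.0155,.008)):
        m=(P[...,2]>z0)&(P[...,2]<z1)&roi&(P[...,0]<.52)&(H[...,2]>130)&(H[...,1]>50)&(H[...,1]<150)
        m=m.astype(np.uint8); N,L,S,_=cv2.connectedComponentsWithStats(m); 
        for i in range(1,N):
            if S[i,4]>150:
                q=plane(f,zz)[L==i][:,:2].astype(np.float32); print(zz,S[i],cv2.minAreaRect(q))
E
```

```text
top ['image', 'depth', 'fovy', 'cx', 'cy', 'cam_to_world']
table z -0.00021547140583810798
red 478 lid [0.6196 0.1672 0.0221 0.088 ] mean [0.6174 0.1683] saucer [0.617  0.1677 0.0314 0.0163]
yellow 459 lid [0.6251 0.0988 0.0197 0.088 ] mean [0.6254 0.0991] saucer [0.608  0.1067 0.0226 0.0155]
blue 424 lid [0.6335 0.0298 0.0196 0.0881] mean [0.6342 0.03  ] saucer [0.6259 0.0514 0.0161 0.0156]Traceback (most recent call last):
  File "<stdin>", line 11, in <module>
ValueError: max() iterable argument is empty
```

```bash
sed -i 's/green=70/green=65/; s/d<8/d<12/' h.py
python3 - <<'E'
from h import *
for n in("top","scene"):
    f=dict(np.load(n+"0.npz")); P=cloud(f)
    roi=(P[...,0]>.3)&(P[...,0]<.72)&(abs(P[...,1])<.35)
    H=cv2.cvtColor(f["image"],cv2.COLOR_BGR2HSV)
    for c in HUE:
        m=hue(f,c)&roi
        out=[c]
        for lo,hi,zz in((.081,.1,.088),(.008,.024,.016)):
            t=(m&(P[...,2]>lo)&(P[...,2]<hi)); 
            if t.sum()<20: out.append(("none",H[t].mean(0) if t.any() else 0));continue
            q=plane(f,zz)[t][:,:2]; e=cv2.minEnclosingCircle(q.astype(np.float32))
            out+= [int(t.sum()),np.round([*e[0],e[1]],4),q.mean(0).round(4)]
        print(n,*out)
    for z0,z1,zz in((.0155,.03,.022),(.004,.0155,.008)):
        m=(P[...,2]>z0)&(P[...,2]<z1)&roi&(P[...,0]<.53)&(H[...,2]>130)&(H[...,1]>50)&(H[...,1]<160)
        N,L,S,_=cv2.connectedComponentsWithStats(m.astype(np.uint8))
        for i in range(1,N):
            if S[i,4]>150:
                q=plane(f,zz)[L==i][:,:2].astype(np.float32); print(zz,S[i],np.round(np.hstack([np.ravel(x) for x in cv2.minAreaRect(q)]),4))
    if n=="top": print(H[187,307],H[203,307])
E
```

```text
top red 478 [0.6196 0.1672 0.0221] [0.6174 0.1683] 605 [0.5478 0.1041 0.2647] [0.5289 0.2462]
top yellow 459 [0.6251 0.0988 0.0197] [0.6254 0.0991] 155 [0.625  0.0983 0.0311] [0.6166 0.0926]
top blue 424 [0.6335 0.0298 0.0196] [0.6342 0.03  ] 105 [0.6326 0.0294 0.0313] [0.622 0.036]
top green ('none', 0) ('none', 0)
0.022 [ 164  269  171   64 1813] [4.49500e-01 6.22000e-02 2.85700e-01 7.58000e-02 8.22223e+01]
0.022 [471 363  29  24 358] [ 3.10500e-01 -3.32400e-01  2.33000e-02  5.60000e-02  3.73425e+01]
0.008 [ 170  273   39   40 1274] [4.63500e-01 1.67400e-01 6.18000e-02 6.28000e-02 8.22382e+01]
0.008 [ 210  277   40   41 1310] [4.54000e-01 9.74000e-02 6.30000e-02 6.28000e-02 8.22382e+01]
0.008 [ 250  282   40   41 1343] [4.44400e-01 2.77000e-02 6.45000e-02 6.30000e-02 8.21521e+01]
0.008 [ 290  286   40   41 1339] [ 4.34800e-01 -4.18000e-02  6.33000e-02  6.29000e-02  8.22387e+01]
[ 64 125 225] [ 65 121 227]
scene red 122 [0.6175 0.17   0.0204] [0.6179 0.1692] 186 [0.5446 0.2506 0.1433] [0.5351 0.26  ]
scene yellow 145 [0.6248 0.0994 0.0205] [0.6257 0.0994] 90 [0.638  0.0961 0.0296] [
[... 159 characters left out ...]
426 -0.0405] 153 [ 0.6445 -0.0416  0.0307] [ 0.6541 -0.0503]
0.022 [ 187  162  115   55 1001] [4.55200e-01 5.98000e-02 2.89400e-01 8.55000e-02 8.22558e+01]
0.022 [ 48 231  23  21 195] [ 3.17500e-01 -3.33100e-01  2.68000e-02  6.12000e-02  3.60083e+01]
0.008 [266 166  30  15 245] [4.51200e-01 1.80300e-01 5.94000e-02 5.76000e-02 8.19131e+01]
0.008 [244 174  31  17 279] [4.4140e-01 1.0950e-01 6.0400e-02 5.8400e-02 8.2239e+01]
0.008 [204 176  98  45 396] [4.85200e-01 6.19000e-02 2.82300e-01 1.88000e-02 8.20326e+01]
0.008 [220 183  32  19 321] [4.31700e-01 3.83000e-02 6.08000e-02 5.85000e-02 8.21596e+01]
0.008 [192 194  36  19 364] [ 4.22200e-01 -3.24000e-02  6.20000e-02  5.82000e-02  8.18639e+01]
```

```bash
python3 -m creep '[[[1,0,0,0,0,0,-0.18],[1,0,0,0,0,0,-0.18],[1,0,0,0,0,0,-0.18],[1,0,0,0,0,0,-0.18],[1,0,0,0,0,0,-0.18],[1,0,0,0,0,0,-0.18],[1,0,0,0,0,0,-0.18],[1,5.2,2.9,0,0,0,0],[1,5.2,2.9,0,0,0,0],[1,5.2,2.9,0,0,0,0],[1,5.2,2.9,0,0,0,0],[1,5.2,2.9,0,0,0,0]]]' 40
```

```text
clock: 1.6
position: [0.3357, -0.3343, 0.4047]
tool_rot: [-3.142, 0.0, 1.568]
force: [1.4, -0.1, 0.3]
grip_width: 0.0856
finger_force: 0.0
```

```bash
python3 -m creep '[[[1,5,2.8,0,0,0,0],[1,5,2.8,0,0,0,0],[1,5,2.8,0,0,0,0],[1,5,2.8,0,0,0,0],[1,5,2.8,0,0,0,0],[1,5,2.8,0,0,0,0],[1,5,2.8,0,0,0,0],[1,5,2.8,0,0,0,0],[1,5,2.8,0,0,0,0],[1,5,2.8,0,0,0,0],[1,0,0,3,0,0,0],[1,0,0,0,0,0,0]]]'
python3 - <<'E'
from workcell import vision
import cv2
cv2.imwrite("pics/w1.png",vision.grab_frame("wrist")["image"])
E
```

```text
clock: 3.1
position: [0.6161, 0.1631, 0.3725]
tool_rot: [-3.138, 0.001, 1.569]
force: [-0.3, -0.3, 0.2]
grip_width: 0.0855
finger_force: 0.0
```

View pics/w1.png

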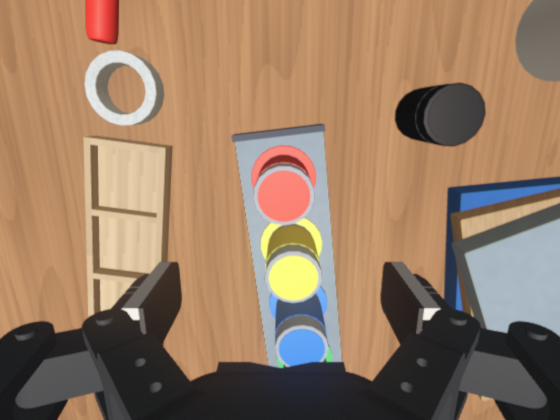

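Picture: red lid at (284,194), row running down the image, the fingers straddling it; matches the measured poses. Descend and grip.

```bash
python3 -m creep '[[[1,0.6,0.1,5,0,0,0],[1,0,0,5,0,0,0],[1,0,0,3,0,0,0],[1,0,0,2.3,0,0,0],[1,0,0,0,0,0,0],[-1,0,0,0,0,0,0],[-1,0,0,0,0,0,0],[-1,0,0,0,0,0,0],[-1,0,0,0,0,0,0],[-1,0,0,0,0,0,0]]]' 40
```

```text
clock: 4.4
position: [0.618, 0.1692, 0.2231]
tool_rot: [3.14, -0.0, 1.568]
force: [-2.8, -1.6, 9.8]
grip_width: 0.0471
finger_force: 39.9
```

```bash
python3 -m creep '[[[-1,0,0,-2,0,0,0],[-1,0,0,-4,0,0,0],[-1,0,0,-4,0,0,0],[-1,-2,-1.7,0,0,0,0],[-1,-4.1,-3.6,0,0,0,0],[-1,-4.1,-3.6,0,0,0,0],[-1,-4.1,-3.6,0,0,0,0],[-1,-4.1,-3.6,0,0,0,0],[-1,-2.7,-2.2,0,0,0,0],[-1,0,0,3,0,0,0],[-1,0,0,3,0,0,0],[-1,0,0,0,0,0,0]]]'
```

```text
clock: 5.9
position: [0.4338, -0.0412, 0.2616]
tool_rot: [-3.14, 0.0, 1.568]
force: [0.4, -0.5, -2.4]
grip_width: 0.0469
finger_force: 42.1
```

```bash
cat > look.py <<'E'
from h import *; from workcell import bot,vision; import sys
c=sys.argv[1]; bx,by=map(float,sys.argv[2:4])
s=bot.observe(); print("tcp",np.round(s["position"],4))
for n in("top","scene"):
    f=vision.grab_frame(n); P=cloud(f); m=hue(f,c)&(abs(P[...,0]-bx)<.045)&(abs(P[...,1]-by)<.045)&(P[...,2]>.03)
    if m.sum()<30: print(n,"few",m.sum()); continue
    Q=P[m]; zt=np.percentile(Q[:,2],98); print(n,m.sum(),"z 2..98%",np.percentile(Q[:,2],[2,50,98]).round(4),"xy median",np.median(Q,0)[:2].round(4),"range",np.percentile(Q[:,:2],[3,97],axis=0).round(4).tolist())
    if len(sys.argv)>4: cv2.imwrite(f"pics/{sys.argv[4]}_{n}.png",f["image"])
E
python3 look.py red .4352 -.0418 r1
```

```text
tcp [ 0.4338 -0.0412  0.2616]
top few 0
scene 397 z 2..98% [0.0663 0.0895 0.1367] xy median [ 0.4479 -0.0556] range [[0.4206, -0.0655], [0.4595, -0.029]]
```

View pics/r1_scene.png

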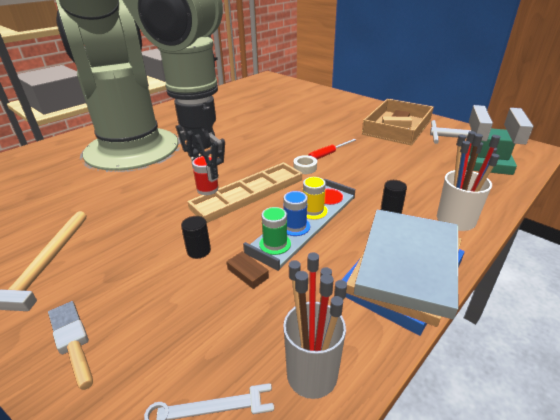

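Picture: red tin held upright at (206,180), above the carrier's right-end bay. Lower it.

```bash
python3 -m creep '[[[-1,0,0.1,2.5,0,0,0],[-1,0,0,1.2,0,0,0],[-1,0,0,0.5,0,0,0],[-1,0,0,0,0,0,0],[-1,0,0,0,0,0,0]]]'; python3 look.py red .4352 -.0418
```

```text
clock: 6.62
position: [0.4352, -0.0414, 0.2202]
tool_rot: [3.141, 0.0, 1.568]
force: [-0.4, -0.4, -1.4]
grip_width: 0.0472
finger_force: 42.1
tcp [ 0.4352 -0.0414  0.2202]
top few 0
scene 313 z 2..98% [0.031  0.0548 0.1008] xy median [ 0.4475 -0.0553] range [[0.4204, -0.0657], [0.4607, -0.0317]]
```

```bash
python3 -m creep '[[[-1,0,0,0.2,0,0,0],[-1,0,0,0.1,0,0,0],[-1,0,0,0.1,0,0,0],[-1,0,0,0,0,0,0]]]'
```

```text
clock: 7.22
position: [0.435, -0.0413, 0.2156]
tool_rot: [-3.141, -0.0, 1.568]
force: [-0.2, 0.3, -2.8]
grip_width: 0.0471
finger_force: 42.1
```

```bash
python3 -m creep '[[[-1,0,0,0.1,0,0,0],[-1,0,0,0,0,0,0],[-1,0,0,0,0,0,0]]]'; python3 -m creep '[[[-1,0,0,0.1,0,0,0],[-1,0,0,0,0,0,0],[-1,0,0,0,0,0,0]]]'
```

```text
clock: 7.6
position: [0.435, -0.0413, 0.2151]
tool_rot: [3.141, 0.0, 1.568]
force: [-3.6, -0.0, 11.3]
grip_width: 0.0474
finger_force: 43.7
clock: 7.98
position: [0.4349, -0.0412, 0.2149]
tool_rot: [3.141, 0.001, 1.568]
force: [-11.7, 1.3, 45.4]
grip_width: 0.047
finger_force: 47.0
```

```bash
python3 -m creep '[[[-1,0,0,-0.1,0,0,0],[1,0,0,0,0,0,0],[1,0,0,0,0,0,0],[1,0,0,0,0,0,0],[1,0,0,-3,0,0,0],[1,0,0,-4,0,0,0],[1,0,0,-4,0,0,0],[1,2.8,3.8,0,0,0,0],[1,2.8,3.8,0,0,0,0],[1,2.8,3.8,0,0,0,0],[1,2.8,3.8,0,0,0,0],[1,2.8,3.8,0,0,0,0]]]'; python3 look.py red .4352 -.0418 r2
```

```text
clock: 9.48
position: [0.6265, 0.0989, 0.3244]
tool_rot: [-3.141, 0.0, 1.568]
force: [-0.3, -1.0, 0.2]
grip_width: 0.0859
finger_force: 0.0
tcp [0.6265 0.0989 0.3244]
top few 0
scene 389 z 2..98% [0.0308 0.0538 0.0807] xy median [ 0.4491 -0.05  ] range [[0.4215, -0.0656], [0.4606, -0.0273]]
```

View pics/r2_scene.png

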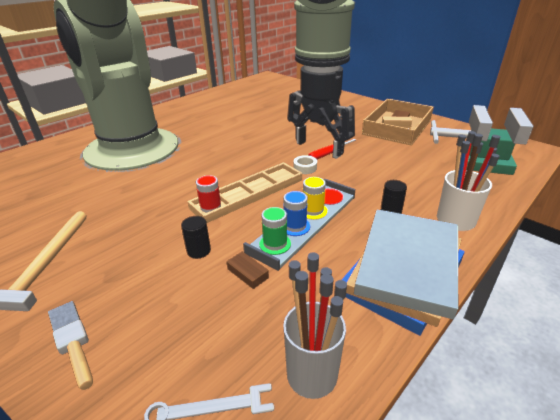

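Red stands in the right-end bay at (208,193). Now yellow.

```bash
python3 -m creep '[[[1,0,-0.1,4,0,0,0],[1,0,0,4,0,0,0],[1,0,0,2.2,0,0,0],[1,0,0,0,0,0,0],[-1,0,0,0,0,0,0],[-1,0,0,0,0,0,0],[-1,0,0,0,0,0,0],[-1,0,0,0,0,0,0],[-1,0,0,0,0,0,0]]]'
```

```text
clock: 10.7
position: [0.6248, 0.0981, 0.2241]
tool_rot: [3.14, -0.0, 1.568]
force: [-2.4, 0.4, 9.2]
grip_width: 0.047
finger_force: 40.0
```

```bash
python3 -m creep '[[[-1,0,0,-2,0,0,0],[-1,0,0,-4,0,0,0],[-1,0,0,-4,0,0,0],[-1,-0.7,-1.8,0,0,0,0],[-1,-1.4,-3.6,0,0,0,0],[-1,-1.4,-3.6,0,0,0,0],[-1,-1.4,-3.6,0,0,0,0],[-1,-1.4,-3.6,0,0,0,0],[-1,-0.7,-1.8,0,0,0,0],[-1,0,0,3,0,0,0],[-1,0,0,2,0,0,0],[-1,0,0,0,0,0,0]]]'
```

```text
clock: 12.2
position: [0.4441, 0.0287, 0.2729]
tool_rot: [-3.141, 0.0, 1.568]
force: [0.7, -0.0, -1.9]
grip_width: 0.0472
finger_force: 42.0
```

```bash
python3 -m creep '[[[-1,-0.1,0.1,2.5,0,0,0],[-1,0,0,2,0,0,0],[-1,0,0,0.6,0,0,0],[-1,0,0,0.2,0,0,0],[-1,0,0,0,0,0,0],[-1,0,0,0,0,0,0]]]'
```

```text
clock: 12.95
position: [0.4454, 0.0276, 0.2203]
tool_rot: [3.141, -0.0, 1.568]
force: [-0.2, -0.4, -2.4]
grip_width: 0.0469
finger_force: 42.0
```

```bash
python3 -m creep '[[[-1,0,0,0.2,0,0,0],[-1,0,0,0.1,0,0,0],[-1,0,0,0,0,0,0],[-1,0,0,0,0,0,0]]]'; python3 -m creep '[[[-1,0,0,0.1,0,0,0],[-1,0,0,0,0,0,0],[-1,0,0,0,0,0,0]]]'
```

```text
clock: 13.45
position: [0.4452, 0.0276, 0.2167]
tool_rot: [-3.141, 0.0, 1.568]
force: [0.4, 0.1, -2.0]
grip_width: 0.0468
finger_force: 42.0
clock: 13.82
position: [0.4452, 0.0277, 0.2161]
tool_rot: [3.141, 0.0, 1.568]
force: [-3.0, -0.8, 13.2]
grip_width: 0.0471
finger_force: 43.6
```

```bash
python3 -m creep '[[[1,0,0,0,0,0,0],[1,0,0,0,0,0,0],[1,0,0,0,0,0,0],[1,0,0,-3,0,0,0],[1,0,0,-4,0,0,0],[1,0,0,-4,0,0,0],[1,0,3.8,0,0,0,0],[1,0,3.8,0,0,0,0],[1,0,3.8,0,0,0,0],[1,0,3.8,0,0,0,0],[1,0.2,3.7,0,0,0,0],[1,0,0,0,0,0,0]]]'; python3 look.py yellow .4447 .0275
```

```text
clock: 15.32
position: [0.6356, 0.0292, 0.3249]
tool_rot: [-3.141, -0.001, 1.567]
force: [-0.9, -0.2, -0.1]
grip_width: 0.0855
finger_force: 0.0
tcp [0.6356 0.0292 0.3249]
top few 0
scene 373 z 2..98% [0.031  0.0544 0.0811] xy median [0.4586 0.0194] range [[0.4311, 0.0049], [0.4704, 0.0436]]
```

Yellow is standing (lid z 0.08). Now blue.

```bash
python3 -m creep '[[[1,0,-0.1,4,0,0,0],[1,0,0,4,0,0,0],[1,0,0,2.2,0,0,0],[1,0,0,0,0,0,0],[-1,0,0,0,0,0,0],[-1,0,0,0,0,0,0],[-1,0,0,0,0,0,0],[-1,0,0,0,0,0,0],[-1,0,0,0,0,0,0]]]'
```

```text
clock: 16.55
position: [0.6336, 0.0291, 0.2251]
tool_rot: [3.14, 0.0, 1.568]
force: [-1.7, -1.1, 8.5]
grip_width: 0.0477
finger_force: 39.9
```

```bash
python3 -m creep '[[[-1,0,0,-2,0,0,0],[-1,0,0,-4,0,0,0],[-1,0,0,-4,0,0,0],[-1,0.7,-1.8,0,0,0,0],[-1,1.4,-3.6,0,0,0,0],[-1,1.4,-3.6,0,0,0,0],[-1,1.4,-3.6,0,0,0,0],[-1,1.4,-3.6,0,0,0,0],[-1,0.5,-1.8,0,0,0,0],[-1,0,0,3,0,0,0],[-1,0,0,2,0,0,0],[-1,0,0,0,0,0,0]]]'
```

```text
clock: 18.05
position: [0.4533, 0.0977, 0.2739]
tool_rot: [-3.141, 0.0, 1.568]
force: [1.4, -1.0, -1.8]
grip_width: 0.0473
finger_force: 41.7
```

```bash
python3 -m creep '[[[-1,-0.1,0.1,2.5,0,0,0],[-1,0,0,2,0,0,0],[-1,0,0,0.6,0,0,0],[-1,0,0,0.4,0,0,0],[-1,0,0,0,0,0,0],[-1,0,0,0,0,0,0]]]'; python3 -m creep '[[[-1,0,0,0.1,0,0,0],[-1,0,0,0,0,0,0],[-1,0,0,0,0,0,0]]]'
```

```text
clock: 18.8
position: [0.4546, 0.0966, 0.2193]
tool_rot: [3.141, -0.0, 1.568]
force: [-0.1, 0.0, -2.2]
grip_width: 0.0472
finger_force: 41.7
clock: 19.18
position: [0.4544, 0.0966, 0.2177]
tool_rot: [-3.142, 0.0, 1.568]
force: [-0.3, 0.7, -1.2]
grip_width: 0.0472
finger_force: 41.7
```

```bash
python3 -m creep '[[[-1,0,0,0.1,0,0,0],[-1,0,0,0,0,0,0],[-1,0,0,0,0,0,0]]]'
```

```text
clock: 19.55
position: [0.4544, 0.0967, 0.2171]
tool_rot: [3.141, 0.0, 1.568]
force: [-3.4, -0.8, 12.2]
grip_width: 0.0471
finger_force: 43.2
```

```bash
python3 -m creep '[[[1,0,0,0,0,0,0],[1,0,0,0,0,0,0],[1,0,0,0,0,0,0],[1,0,0,-3,0,0,0],[1,0,0,-4,0,0,0],[1,0,0,-4,0,0,0],[1,-2.8,3.8,0,0,0,0],[1,-2.8,3.8,0,0,0,0],[1,-2.8,3.8,0,0,0,0],[1,-2.8,3.8,0,0,0,0],[1,-2.5,3.6,0,0,0,0],[1,0,0,0,0,0,0]]]'; python3 look.py blue .4543 .0969
```

```text
clock: 21.05
position: [0.6434, -0.0434, 0.3258]
tool_rot: [-3.141, 0.0, 1.564]
force: [-1.1, 0.3, -0.7]
grip_width: 0.0853
finger_force: 0.0
tcp [ 0.6434 -0.0434  0.3258]
top 487 z 2..98% [0.0763 0.0801 0.0822] xy median [0.4547 0.0971] range [[0.4377, 0.0806], [0.4719, 0.1141]]
scene 223 z 2..98% [0.0307 0.0481 0.0801] xy median [0.4711 0.0842] range [[0.4531, 0.0732], [0.4798, 0.1105]]
```

```bash
python3 -m creep '[[[1,0.2,-0.1,4,0,0,0],[1,0,0,4,0,0,0],[1,0,0,2.2,0,0,0],[1,0,0,0,0,0,0],[-1,0,0,0,0,0,0],[-1,0,0,0,0,0,0],[-1,0,0,0,0,0,0],[-1,0,0,0,0,0,0],[-1,0,0,0,0,0,0]]]'
```

```text
clock: 22.28
position: [0.6414, -0.039, 0.2261]
tool_rot: [3.14, 0.0, 1.568]
force: [-2.6, -0.6, 7.9]
grip_width: 0.0469
finger_force: 39.9
```

```bash
python3 -m creep '[[[-1,0,0,-2,0,0,0],[-1,0,0,-4,0,0,0],[-1,0,0,-4,0,0,0],[-1,1.9,-1.6,0,0,0,0],[-1,3.8,-3.3,0,0,0,0],[-1,3.8,-3.3,0,0,0,0],[-1,3.8,-3.3,0,0,0,0],[-1,3.8,-3.3,0,0,0,0],[-1,3.5,-2.9,0,0,0,0],[-1,0,0,3,0,0,0],[-1,0,0,2,0,0,0],[-1,0,0,0,0,0,0]]]'
```

```text
clock: 23.78
position: [0.4644, 0.1676, 0.2749]
tool_rot: [-3.141, 0.001, 1.568]
force: [0.5, -0.3, -2.3]
grip_width: 0.047
finger_force: 41.8
```

```bash
python3 -m creep '[[[-1,0,0,2.5,0,0,0],[-1,0,0,2,0,0,0],[-1,0,0,0.6,0,0,0],[-1,0,0,0.4,0,0,0],[-1,0,0,0,0,0,0],[-1,0,0,0,0,0,0]]]'; python3 -m creep '[[[-1,0,0,0.1,0,0,0],[-1,0,0,0,0,0,0],[-1,0,0,0,0,0,0]]]'
```

```text
clock: 24.52
position: [0.4648, 0.1676, 0.2203]
tool_rot: [3.141, -0.0, 1.568]
force: [0.0, 0.2, -2.0]
grip_width: 0.047
finger_force: 41.9
clock: 24.9
position: [0.4646, 0.1676, 0.2187]
tool_rot: [-3.142, -0.0, 1.568]
force: [0.3, 0.8, -1.8]
grip_width: 0.0471
finger_force: 41.9
```

```bash
python3 -m creep '[[[-1,0,0,0.1,0,0,0],[-1,0,0,0,0,0,0],[-1,0,0,0,0,0,0]]]'
```

```text
clock: 25.28
position: [0.4646, 0.1676, 0.2181]
tool_rot: [3.141, 0.0, 1.568]
force: [-3.0, -1.7, 10.0]
grip_width: 0.0473
finger_force: 43.1
```

```bash
python3 -m creep '[[[1,0,0,0,0,0,0],[1,0,0,0,0,0,0],[1,0,0,0,0,0,0],[1,0,0,-3,0,0,0],[1,0,0,-4,0,0,0],[1,0,0,-5,0,0,0],[1,4,4,0,0,0,0],[1,4,4,0,0,0,0],[1,4,4,0,0,0,0],[1,4,4,0,0,0,0],[1,0,4,0,0,0,0],[1,0,0,0,0,0,0]]]'; for a in "red .4352 -.0418" "yellow .4447 .0275" "blue .4543 .0969" ; do python3 look.py $a;done; python3 look.py green .4638 .1662 end
```

```text
clock: 26.78
position: [0.6669, 0.3265, 0.3363]
tool_rot: [-3.141, 0.001, 1.566]
force: [-0.9, -0.0, -0.6]
grip_width: 0.0853
finger_force: 0.0
tcp [0.6669 0.3265 0.3363]
top 524 z 2..98% [0.0634 0.0801 0.0824] xy median [ 0.4358 -0.0416] range [[0.4185, -0.0589], [0.4529, -0.0242]]
scene 386 z 2..98% [0.0309 0.0544 0.0809] xy median [ 0.4491 -0.0497] range [[0.4217, -0.0655], [0.46, -0.0269]]
tcp [0.6649 0.3269 0.337 ]
top few 10
scene 371 z 2..98% [0.0314 0.054  0.081 ] xy median [0.4578 0.0197] range [[0.4308, 0.0051], [0.4706, 0.0434]]
tcp [0.6645 0.327  0.3378]
top 490 z 2..98% [0.0743 0.0801 0.0822] xy median [0.4547 0.0969] range [[0.4377, 0.0802], [0.4719, 0.1141]]
scene 282 z 2..98% [0.0309 0.0528 0.081 ] xy median [0.4678 0.0871] range [[0.444, 0.0731], [0.4797, 0.1103]]
tcp [0.6646 0.3269 0.3381]
top few 2
scene 245 z 2..98% [0.0311 0.0516 0.0811] xy median [0.4777 0.1555] range [[0.4548, 0.1425], [0.4896, 0.1779]]
```

View pics/end_scene.png

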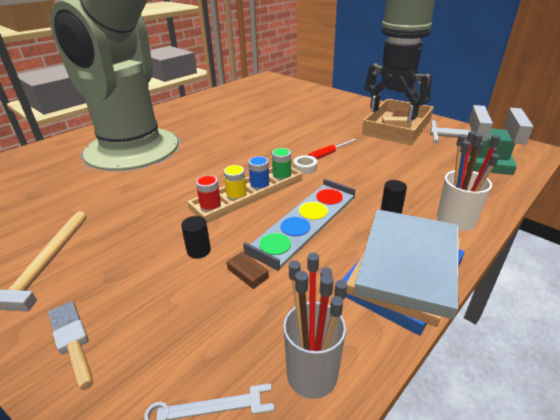

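The picture shows all four tins upright in the bays: red (208,193), yellow (235,183), blue (259,172) and green (282,163). The saucers are empty, the black look-alikes haven't moved, and the gripper is well clear.

```bash
python3 -c "
from workcell import bot; print(bot.job_done())"
```

```text
the job is handed in; nothing more can be done
None
```

All four tins are standing upright in the carrier in reverse order: from the right-end bay to the left, red, yellow, blue, green. They have been let go, and the job was handed in at about 27 s.

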